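Pull the tank strainer

ROBOT

A 6-joint arm with a two-finger parallel gripper is mounted at the origin on a cart in front of the work surface, level with it; the furniture and walls round the work are solid. World frame = base frame: x ahead of the robot, y to its left, z up, the work surface at z = 0. Lengths are in m, angles in rad, forces in N, time in s.
With the tool pointing down it reaches from about 0.35 to 0.975 m from the base axis. Payload 4.9 kg.
Tool frame: the origin (TCP) lies at the very end of the fingers, on their centre line; the grasp point (between the pads) lies 19 mm behind it; z points along the fingers, y is the line along which they close (so a half turn about z gives the same grasp; the last joint's range is limited). The gripper opens to 85 mm and grips with 20 to 120 N. Pads are 22 mm wide; open, the fingers measure 114 mm over their backs; the gripper's body (76 mm by 85 mm) begins 54 mm behind the grasp point. The pads swing forward as they close: fully open they stand 13 mm farther back than shut.
Start: joints at [1.194, 0.053, 1.613, -0, 1.476, -0.119], TCP at [0.159, 0.604, 0.203] pointing down, gripper open.
Joint ranges: [-3.01, 3.01], [-1.01, 2.22], [0.06, 2.58], [-1.02, 4.17], [0.09, 2.62], [-3.14, 3.14]. Speed limits (rad/s): [2.57, 2.57, 3.14, 3.14, 3.14, 3.14].

INTERFACE

Orientations are given as a unit quaternion [w, x, y, z].
In Python, from plant import state, optics, ticket, nets gives the robot as it stands. The module is installed in compiled form; this text tells all that it offers.
- The arm moves only by the shell command python3 -m inch 'ROWS' [OPENING]. ROWS is JSON, a list of rows, each an object of numbers: "dx", "dy", "dz": the shift along the tool's x, y, z as a fraction of full scale; "rx", "ry", "rz": the turn, a rotation vector about the tool's x, y, z as a fraction of full scale. In form: [{"dx": .., "dy": .., "dz": .., "rx": .., "ry": .., "rz": ..}, ...]. A call has 1 to 5 rows; each row is the pose to reach, as a shift and turn from the pose commanded when the call began, along the tool's axes at that moment; what a row does not reach only later rows make up. Full scale, the value 1, is 0.8 m for a shift and 1.5 rad for a turn. A row lasts 1/10 s, in which the tool goes at most 50 mm and 8.59 degrees, less where a joint would pass 70% of its speed; a pose out of reach is approached as far as the arm can. A call with a number of a shift or a turn outside -1 to 1 is refused whole. A call with a gripper value outside its range is refused whole. OPENING is the opening, from -1 (shut) to 1 (fully open), set as the call begins (- or left out, the last holds). The fingers move at their own pace and stop on an object; the grip force is fixed at half the most. Time passes only in rows, so rows that repeat a pose let the fingers close. It gives the time, the measured TCP pose, the force, the opening and the grip force at its end, in the units of the state.
- state(): the state, without advancing time (a new reading comes with each control period).
- optics.grab_frame(name): name is "scene" or "top"; returns the picture (420x560x3 uint8, red, green, blue); there is no depth.
- optics.camera_info(name): a dict with "fx", "fy", "cx", "cy" (pixels), "R" (3x3) and "t" (3): a world point X has camera coordinates R X + t. Camera axes: x right, y down, z forward; pixel columns grow to the right and rows downward; lengths in m; the calibration is good to about 2 mm. A picture is of the moment at which its call begins. camera_info takes no time and is no camera call.
- ticket.job_done(): hands the job in; it is judged then, once.
Trained networks look in the newest picture that a camera, given by its name, has taken for a name from the list of things; names that differ only in an ending like _2 or _b are one class to them, and where a whole thing is asked for, a point or a joint stands for the part that bears it (a point fixed in the world has none). Each returns a list of dicts, best first, with "confidence" (0 to 1); they miss things now and then, are a little off and sometimes report something else, mostly with a low value. They report only what shows in the picture. A call takes as long as a camera call. They do not tell look-alikes from the thing itself.
- nets.boxes_of(camera, name): "bbox" ([centre column, centre row, width, height] in pixels, round what is visible of it).
- nets.outline_of(camera, name): "pixels" (420x560 bool, what is visible of it) and "bbox" ([centre column, centre row, width, height] in pixels, round what is visible of it).
The state is a dict: "time": time; "joint_pos": joint angles; "joint_vel": joint speeds; "joint_efforts": joint torques, N m; "tool_pos": TCP position; "tool_rot": TCP orientation; "contact_force": force on the tool from outside, world axes, zero at the start; "ft_torque": the same for the moment, N m; "gripper_width": opening from 0.0 (shut) to 1.0 (fully open); "grasp_force": force on a finger pad.
Only numpy, scipy, OpenCV 4.12 (cv2) and the standard library are available. Lean on these libraries where they do the work, as an engineer would, in place of code of your own. Each camera call takes 0.05 s, during which the arm holds its last target. There are 200 camera calls.

TASK

Take the oil strainer out of the tank: push its sprung cap down past its catch, turn it anticlockwise as far as its stop, without forcing it, and draw it straight out. Hang it upright in the drip pot, cap resting on the pot's rim, lowering it gently instead of dropping it; leave the soft jaw, the spanner and the taper sleeve where they are.

Things in the scene. Friction and masses are not known exactly. Their poses are not given: they have to be found in the camera images.
- strainer_cap: round black ribbed cap, 56 mm across, 41.5 mm tall, in one piece with a steel strainer tube 20 mm across that ends 47 mm below the cap's skirt; about 0.25 kg. Origin on the axis at the skirt's lower edge, z up through the crown. A spring pushes it up with 5.5 N at rest and 1.6 N more per mm down. It passes its catch 3.2 to 6.4 mm down and meets a hard stop 1.7 mm below the catch (depth varies: feel for it)
- neck_rim (a point): on the cap's axis, 130 mm above the bench, about the neck's rim; bore 30 mm, 25 mm at the spring plate in its mouth. Hidden bayonet tracks: the cap, held down, turns anticlockwise seen from above to a hard stop 32 to 82 degrees on (varies, not visible: feel for it) and lifts out only within 4 degrees of that stop. Over 40 N between cap and tank in all damages them
- tank: grey steel oil tank, bolted down, 170 (x) by 230 (y) by 95 mm; origin under its middle, x towards its back. The filler neck with the cap stands at x -25, y -45 mm; a 26 mm high port block with a valve stem (to 133 mm above the bench) stands on the lid at x +40, y +66 mm
- drip_pot: loose steel pot, 68 mm across and 62 mm tall, 0.8 kg, on the bench left or right of the tank; origin under its middle. Its flat top ring leaves a round hole 32 mm wide; the inner floor is 57 mm below the top
- pot_rim (a point): centre of the hole in the pot's flat top, 62 mm above its underside; the cap's skirt rests at this height when the strainer hangs in the pot
- soft_jaw: black steel block, 40 x 75 x 30 mm, bystander; origin under its middle
- spanner: steel spanner, 226 mm long and 10 mm high, lying flat to the right of the tank, bystander; origin under its middle, y along it
- taper_sleeve: grey steel taper sleeve standing upright to the right of the tank, 38 mm across and 62 mm tall, bystander; origin under its middle
Things that resemble listed ones, but are neither listed nor needed, are in the scene too. What is shaped like the strainer_cap but brown is not meant.

How it is judged:
On the way, in this order (a step that is already met when the one before it is completed fails the run):
1. the cap is pushed down off its catch, at least 2.5 mm below where it sat (z of strainer_cap in the frame of tank below 0.1065 m), for 0.1 s.
2. the cap is drawn up until the strainer has left the neck (z of strainer_cap in the frame of tank above 0.18 m), for 0.1 s.
At the end, for the whole second after the job is handed in: The strainer hangs upright in the drip pot: cap tilted under 0.1 rad, skirt within 3 mm of the pot's rim height, axis within 8 mm of the hole's centre, cap at rest; the pot stands upright (under 0.05 rad) (z of strainer_cap in the frame of pot_rim between -0.003 and 0.003 m and horizontal distance between strainer_cap and pot_rim below 0.008 m and angle between strainer_cap's own z axis and vertical below 0.1 rad and angle between drip_pot's own z axis and vertical below 0.05 rad and linear speed of strainer_cap below 0.02 m/s); the robot touches nothing.
It fails at once if the catch is forced: more than 40 N between the cap and the tank, spring included (contact force between strainer_cap and tank above 40 N).
It fails at once if the cap springs away or falls: it moves faster than 0.35 m/s with no finger on it (linear speed of strainer_cap above 0.35 m/s and contact force between the fingers and strainer_cap below 0.1 N).
It fails at once if the strainer cap is banged into the pot: more than 35 N (contact force between strainer_cap and drip_pot above 35 N).
It fails at once if the soft jaw, the spanner or the taper sleeve moved by more than 2 cm (distance of any of soft_jaw, spanner, taper_sleeve from where it was at the start of the episode above 0.02 m).
It also fails if it takes over 72 s, if anything falls off the work surface, if the arm or the gripper's body presses on something with over 40 N, if the wrist force passes 120 N, or if a joint passes its speed limit or range.

## Working session

There is one attempt and no reset: what is moved stays moved. The work goes in short steps, Python scripts to look and compute and a shell command to move; the robot and the scene stay as the last step left them, time stands still between calls to the robot, and variables do not carry over. Pictures are saved under pics/ and viewed, at most 10 in all, crops included, and the job is handed in when it is done.

```bash
mkdir -p pics
cat > h.py <<'E'
import numpy as np, cv2
from plant import state, optics, ticket, nets
def ray(cam,u,v,z):
    c=optics.camera_info(cam); R=np.array(c["R"]);t=np.array(c["t"])
    o=-R.T@t; d=R.T@np.array([(u-c["cx"])/c["fx"],(v-c["cy"])/c["fy"],1])
    return o+d*(z-o[2])/d[2]
def proj(cam,X):
    c=optics.camera_info(cam); p=np.array(c["R"])@np.array(X)+np.array(c["t"])
    return c["fx"]*p[0]/p[2]+c["cx"], c["fy"]*p[1]/p[2]+c["cy"]
def save(cam,f,crop=None,s=1):
    im=optics.grab_frame(cam)[:,:,::-1].copy()
    if crop: a,b,w,h=crop; im=im[b:b+h,a:a+w]
    if s!=1: im=cv2.resize(im,None,fx=s,fy=s,interpolation=cv2.INTER_CUBIC)
    cv2.imwrite("pics/"+f,im)
E
python3 - <<'E'
from h import *
for c in ("scene","top"):
    save(c,c+"0.png")
    k=optics.camera_info(c);print(c,k["fx"],(-np.array(k["R"]).T@np.array(k["t"])).round(3),np.array(k["R"]).round(2).tolist())
    for n in ("strainer_cap","drip_pot","tank","taper_sleeve","soft_jaw"):
        print(n,[(np.round(b["bbox"]).tolist(),round(b["confidence"],2)) for b in nets.boxes_of(c,n)])
s=state();print(s)
E
```

```text
scene 398.57608339117024 [ 0.061 -0.53   0.823] [[0.71, -0.7, 0.0], [-0.51, -0.52, -0.68], [0.48, 0.49, -0.73]]
strainer_cap [([285.0, 213.0, 21.0, 26.0], 0.89), ([383.0, 259.0, 63.0, 69.0], 0.7), ([224.0, 253.0, 20.0, 36.0], 0.59)]
drip_pot [([343.0, 324.0, 35.0, 41.0], 0.77)]
tank [([284.0, 223.0, 118.0, 110.0], 0.67)]
taper_sleeve [([410.0, 300.0, 23.0, 27.0], 0.91)]
soft_jaw [([175.0, 184.0, 30.0, 19.0], 0.94)]
top 436.79033204368255 [ 0.42  -0.069  1.217] [[-0.01, -1.0, 0.01], [-1.0, 0.01, -0.09], [0.09, -0.01, -1.0]]
strainer_cap [([275.0, 204.0, 22.0, 24.0], 0.91), ([256.0, 266.0, 21.0, 18.0], 0.62), ([390.0, 183.0, 17.0, 20.0], 0.24)]
drip_pot [([367.0, 238.0, 28.0, 23.0], 0.6)]
tank [([263.0, 195.0, 99.0, 77.0], 0.8)]
taper_sleeve [([390.0, 183.0, 21.0, 20.0], 0.51)]
soft_jaw [([135.0, 237.0, 33.0, 33.0], 0.93)]
{'time': 0.6, 'joint_pos': array([ 1.19397460e+00,  5.27012599e-02,  1.61291076e+00,  5.21791750e-05,
        1.47599483e+00, -1.19003552e-01]), 'joint_vel': array([-6.43563555e-04,  1.42153840e-06,  2.03976107e-03,  9.33111626e-04,
        1.07866360e-03, -4.53730220e-04]), 'joint_efforts': array([-4.32633487e-05, -3.93394411e+01, -3.70237505e+01, -1.36165081e-04,
        6.08217797e-04, -6.50652055e-06]), 'tool_pos': array([0.15933574, 0.60432733, 0.20309636]), 'tool_rot': array([-2.69198654e-05,  1.28554806e-01,  9.91702405e-01, -5.07036771e-07]), 'contact_force': array([ 0.31110718, -0.13991493, -0.15105602]), 'ft_torque': array([0.03515477, 0.00968742, 0.05339889]), 'grasp_force': 0.0, 'gripper_width': 0.9975706660057164}
```

View pics/scene0.png

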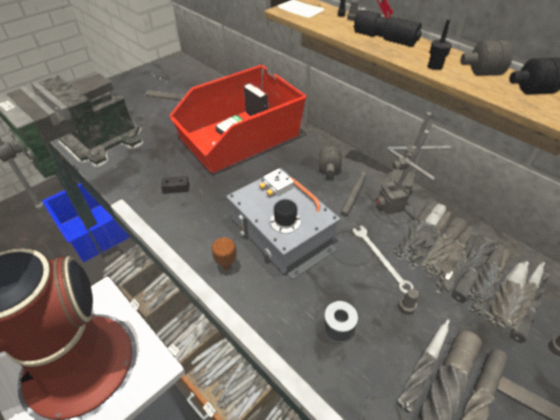

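View pics/top0.png

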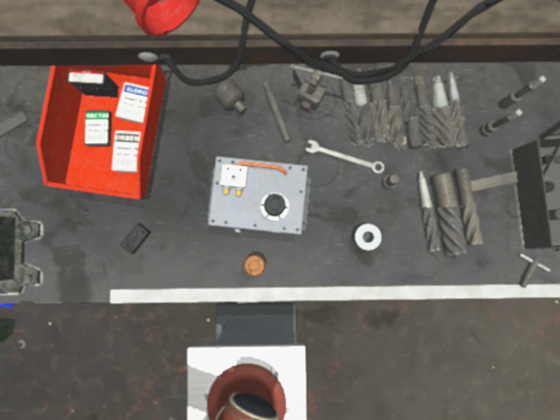

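Candidates for the cap are the black ribbed one on the tank neck (scene 285,213; top 275,204), the brown look-alike on the bench (scene 224,253; top 256,266), and the small grey fitting near the spanner (scene 409,300; top 390,182), which is the sleeve. I choose the black one on the tank. The pot is the ring at scene 341,320 / top 367,237.

Run:
```python
from h import *
from scipy.optimize import least_squares
save("scene","crop1.png",(200,160,180,190),3)
def two(name,pick,zt):
    out={}
    for c in ("scene","top"):
        optics.grab_frame(c)
        L=nets.outline_of(c,name)
        for d in L:
            b=d["bbox"]
            if abs(b[0]-pick[c][0])<15 and abs(b[1]-pick[c][1])<15:
                m=d["pixels"]; v,u=np.nonzero(m); print(name,c,round(d["confidence"],2),"bbox",np.round(b,1),"cent",u.mean().round(1),v.mean().round(1),len(u))
                out[c]=m;break
    return out
from scipy.optimize import minimize
def cyl(x,y,z0,z1,r):
    a=np.linspace(0,2*np.pi,40,endpoint=False)
    return [(x+r*np.cos(t),y+r*np.sin(t),z) for t in a for z in (z0,z1)]
def fit(masks,z0,z1,r,cams):
    # match bbox-ish silhouettes: extents of projected cylinder hull
    def f(p):
        e=[]
        for c in cams:
            P=np.array([proj(c,X) for X in cyl(p[0],p[1],z0,z1,r)])
            v,u=np.nonzero(masks[c])
            h=np.zeros((420,560),np.uint8);cv2.fillConvexPoly(h,cv2.convexHull(P.astype(np.float32)).astype(int),1)
            M=cv2.moments(cv2.convexHull(P.astype(np.float32)))
            e+= [M["m10"]/M["m00"]-u.mean(),M["m01"]/M["m00"]-v.mean()]
        return e
    r_=least_squares(f,[.4,0]); return r_.x.round(4),np.round(r_.fun,1)
m=two("strainer_cap",{"scene":(285,213),"top":(275,204)},.15)
for cs in (["scene"],["top"],["scene","top"]):
    if all(c in m for c in cs): print(cs,fit(m,.109,.1505,.028,cs))
m=two("drip_pot",{"scene":(341,320),"top":(367,237)},.06)
for cs in (["scene"],["top"],["scene","top"]):
    if all(c in m for c in cs): print(cs,fit(m,0,.062,.034,cs))
m=two("tank",{"scene":(284,223),"top":(263,195)},.06)
im=m["top"].astype(np.uint8)
print(cv2.minAreaRect(cv2.findNonZero(im)))
```

```text
strainer_cap scene 0.59 bbox [286.4 211.4  20.1  30.4] cent 285.1 212.0 542
strainer_cap top 0.86 bbox [273.5 203.5  22.   24.2] cent 274.1 204.2 356Traceback (most recent call last):
  File "<stdin>", line 33, in <module>
  File "<stdin>", line 30, in fit
    return func(*args, **kwargs)
    result = trf(vector_fun.fun, vector_fun.jac, x0, f0, J0, lb, ub, ftol, xtol,
                 gtol, max_nfev, x_scale, loss_function, tr_solver,
                 tr_options.copy(), verbose, callback=callback_wrapped)
    return trf_no_bounds(
        fun, jac, x0, f0, J0, ftol, xtol, gtol, max_nfev, x_scale,
        loss_function, tr_solver, tr_options, verbose, callback=callback)
    J = jac(x)
    self._update_jac()
    ~~~~~~~~~~~~~~~~^^
    self.J = self.jac_wrapped(xp_copy(self.x), f0=self.f)
             ~~~~~~~~~~~~~~~~^^^^^^^^^^^^^^^^^^^^^^^^^^^^
    J, dct = approx_derivative(
             ~~~~~~~~~~~~~~~~~^
        self.fun,
        ^^^^^^^^^
    ...<2 lines>...
        **self.finite_diff_options,
        ^^^^^^^^^^^^^^^^^^^^^^^^^^^
    )
    ^
    J, _nfev = _dense_difference(fun_wrapped, x0, f0, h,
               ~~~~~~~~~~~~~~~~~^^^^^^^^^^^^^^^^^^^^^^^^
                             use_one_sided, method,
                             ^^^^^^^^^^^^^^^^^^^^^^
                             mf)
                             ^^^
    df = [f_eval - f0 for f_eval in f_evals]
                                    ^^^^^^^
    f = np.atleast_1d(self.fun(x, *self.args, **self.kwargs))
                      ~~~~~~~~^^^^^^^^^^^^^^^^^^^^^^^^^^^^^^
    return np.atleast_1d(self.fun(x))
                         ~~~~~~~~^^^
    return self.f(x, *self.args, **self.kwargs)
           ~~~~~~^^^^^^^^^^^^^^^^^^^^^^^^^^^^^^
  File "<stdin>", line 24, in f
  File "h.py", line 8, in proj
    c=optics.camera_info(cam); p=np.array(c["R"])@np.array(X)+np.array(c["t"])
ValueError: time passes only in moves, steps and waits
```

View pics/crop1.png

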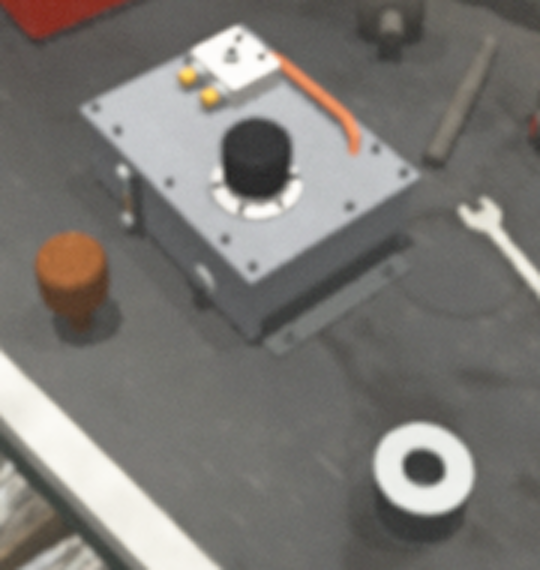

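The crop shows the black ribbed cap on the white-ringed neck at scene (286,212). The brown one is on its own stand at (224,253), and the pot's ring with its dark hole is at (341,316). Next I measure, with the calibration cached.

```bash
cat >> h.py <<'E'
import functools
CI={c:optics.camera_info(c) for c in ("scene","top")}
def proj(cam,X):
    c=CI[cam]; p=np.array(X)@np.array(c["R"]).T+np.array(c["t"])
    return np.stack([c["fx"]*p[...,0]/p[...,2]+c["cx"], c["fy"]*p[...,1]/p[...,2]+c["cy"]],-1)
def ray(cam,u,v,z):
    c=CI[cam]; R=np.array(c["R"]);o=-R.T@np.array(c["t"]); d=R.T@np.array([(u-c["cx"])/c["fx"],(v-c["cy"])/c["fy"],1])
    return o+d*(z-o[2])/d[2]
def cylfit(cents,z0,z1,r):
    "cents: {cam:(u,v)} silhouette centroids of an upright cylinder -> x,y, residual"
    from scipy.optimize import least_squares
    a=np.linspace(0,2*np.pi,48)
    C=np.array([(r*np.cos(t),r*np.sin(t),z) for t in a for z in {z0,z1}])
    def f(p):
        e=[]
        for c,uv in cents.items():
            M=cv2.moments(cv2.convexHull(proj(c,C+[p[0],p[1],0]).astype(np.float32)))
            e+=[M["m10"]/M["m00"]-uv[0],M["m01"]/M["m00"]-uv[1]]
        return e
    s=least_squares(f,[.4,0],diff_step=1e-3); return s.x.round(4),np.round(s.fun,1)
def ccent(im,mask_fn,box):
    a,b,w,h=box; m=mask_fn(im[b:b+h,a:a+w].astype(int)).astype(np.uint8)
    n,l,st,ce=cv2.connectedComponentsWithStats(m); k=1+np.argmax(st[1:,4])
    return tuple(ce[k]+[a,b]),st[k].tolist()
E
python3 - <<'E'
from h import *
I={c:optics.grab_frame(c) for c in CI}
dark=lambda a:a.max(2)<62
white=lambda a:a.min(2)>165
cc={};pp={};hh={}
for c,b,p,hb in (("scene",(268,190,36,45),(322,296,40,40),(331,306,21,18)),("top",(258,188,32,32),(350,220,36,34),(359,229,18,16))):
    cc[c],s=ccent(I[c],dark,b);print("cap",c,np.round(cc[c],1),s)
    pp[c],s=ccent(I[c],white,p);print("ring",c,np.round(pp[c],1),s)
    x=s; pc=(x[0]+x[2]/2-.5,x[1]+x[3]/2-.5); hh[c]=pc; print(" ring bbox centre",pc)
for cs in (["scene"],["top"],["scene","top"]):
    print(cs,"cap",cylfit({c:cc[c] for c in cs},.112,.1505,.028),"pot",cylfit({c:hh[c] for c in cs},.062,.062,.034),cylfit({c:pp[c] for c in cs},.062,.062,.034))
m=nets.outline_of("top","tank")[0]["pixels"]
g=cv2.cvtColor(I["top"],cv2.COLOR_RGB2GRAY)
print(cv2.minAreaRect(cv2.findNonZero((m).astype(np.uint8))))
E
```

```text
cap scene [285.1 213.4] [7, 12, 21, 23, 375]
ring scene [340.9 315.8] [3, 5, 33, 30, 617]
 ring bbox centre (19.0, 19.5)
cap top [274.5 214. ] [15, 26, 4, 1, 4]
ring top [367.7 236.5] [5, 4, 26, 26, 444]
 ring bbox centre (17.5, 16.5)
['scene'] cap (array([ 0.5184, -0.0845]), array([-0., -0.])) pot (array([0.5502, 1.7221]), array([ 0., -0.])) (array([ 0.4415, -0.3279]), array([-0.,  0.]))
['top'] cap (array([ 0.5006, -0.0799]), array([ 0., -0.])) pot (array([1.0591, 0.6176]), array([0., 0.])) (array([ 0.4436, -0.3265]), array([0., 0.]))
['scene', 'top'] cap (array([ 0.5091, -0.0833]), array([-3.2,  1.8,  1.3, -3.4])) pot (array([0.8361, 0.8081]), array([162.9,  46.3, -74.2,  79.8])) (array([ 0.4424, -0.3273]), array([ 0.1, -0.5,  0.3,  0.4]))
((259.1493225097656, 196.83151245117188), (98.56073760986328, 72.18016052246094), 6.009005546569824)
```

```bash
python3 - <<'E'
from h import *
print(cylfit({"scene":(285.1,212.0)},.109,.1505,.028),cylfit({"top":(274.1,204.2)},.109,.1505,.028))
E
python3 -m inch '[{"dx":-0.16,"dy":-0.18,"dz":-0.075},{"dx":-0.16,"dy":-0.18,"dz":-0.075},{"dx":-0.16,"dy":-0.18,"dz":-0.075},{"dx":-0.16,"dy":-0.18,"dz":-0.075},{"dx":-0.16,"dy":-0.18,"dz":-0.075}]' 1
```

```text
(array([ 0.5227, -0.0804]), array([ 0., -0.])) (array([ 0.5253, -0.0793]), array([-0., -0.]))validation failed for argument at $[0]...
```

```bash
python3 -m inch '[{"dx":-0.16,"dy":-0.18,"dz":-0.075,"rx":0,"ry":0,"rz":0},{"dx":-0.16,"dy":-0.18,"dz":-0.075,"rx":0,"ry":0,"rz":0},{"dx":-0.16,"dy":-0.18,"dz":-0.075,"rx":0,"ry":0,"rz":0},{"dx":-0.16,"dy":-0.18,"dz":-0.075,"rx":0,"ry":0,"rz":0},{"dx":-0.16,"dy":-0.18,"dz":-0.075,"rx":0,"ry":0,"rz":0}]' 1
```

```text
time: 1.5
tool_pos: [0.249, 0.4302, 0.2663]
tool_rot: [0.002, 0.131, 0.991, 0.002]
contact_force: [0.4, 0.9, -0.7]
gripper_width: 0.999
grasp_force: 0.0
```

```bash
python3 -m inch '[{"dx":-0.167,"dy":-0.177,"dz":0,"rx":0,"ry":0,"rz":0},{"dx":-0.167,"dy":-0.177,"dz":0,"rx":0,"ry":0,"rz":0},{"dx":-0.167,"dy":-0.177,"dz":0,"rx":0,"ry":0,"rz":0},{"dx":-0.167,"dy":-0.177,"dz":0,"rx":0,"ry":0,"rz":0},{"dx":-0.167,"dy":-0.177,"dz":0,"rx":0,"ry":0,"rz":0}]' 1 | head -3
python3 -m inch '[{"dx":-0.167,"dy":-0.177,"dz":0,"rx":0,"ry":0,"rz":0},{"dx":-0.167,"dy":-0.177,"dz":0,"rx":0,"ry":0,"rz":0},{"dx":-0.167,"dy":-0.177,"dz":0,"rx":0,"ry":0,"rz":0},{"dx":-0.167,"dy":-0.177,"dz":0,"rx":0,"ry":0,"rz":0},{"dx":-0.167,"dy":-0.177,"dz":0,"rx":0,"ry":0,"rz":0}]' 1 | head -3
python3 -m inch '[{"dx":-0.167,"dy":-0.177,"dz":0,"rx":0,"ry":0,"rz":0},{"dx":-0.167,"dy":-0.177,"dz":0,"rx":0,"ry":0,"rz":0},{"dx":-0.167,"dy":-0.177,"dz":0,"rx":0,"ry":0,"rz":0},{"dx":-0.167,"dy":-0.177,"dz":0,"rx":0,"ry":0,"rz":0},{"dx":-0.167,"dy":-0.177,"dz":0,"rx":0,"ry":0,"rz":0}]' 1 | head -3
python3 -m inch '[{"dx":0,"dy":0,"dz":0,"rx":0,"ry":0,"rz":0.44},{"dx":0,"dy":0,"dz":0,"rx":0,"ry":0,"rz":0.44},{"dx":0,"dy":0,"dz":0,"rx":0,"ry":0,"rz":0.44},{"dx":0,"dy":0,"dz":0,"rx":0,"ry":0,"rz":0.44},{"dx":0,"dy":0,"dz":0,"rx":0,"ry":0,"rz":0.44}]' 1 | head -3
python3 -m inch '[{"dx":0,"dy":0,"dz":0,"rx":0,"ry":0,"rz":0.44},{"dx":0,"dy":0,"dz":0,"rx":0,"ry":0,"rz":0.44},{"dx":0,"dy":0,"dz":0,"rx":0,"ry":0,"rz":0.44},{"dx":0,"dy":0,"dz":0,"rx":0,"ry":0,"rz":0.44},{"dx":0,"dy":0,"dz":0,"rx":0,"ry":0,"rz":0.44}]' 1
python3 - <<'E'
from h import *
save("scene","s2.png",(200,110,180,150),4)
print(state()["joint_pos"].round(3),state()["tool_pos"].round(4))
E
```

```text
time: 2.0
tool_pos: [0.3415, 0.2582, 0.263]
tool_rot: [0.001, 0.132, 0.991, -0.0]
time: 2.5
tool_pos: [0.434, 0.0877, 0.2626]
tool_rot: [-0.0, 0.131, 0.991, -0.0]
time: 3.0
tool_pos: [0.5272, -0.0824, 0.262]
tool_rot: [-0.001, 0.13, 0.992, -0.0]
time: 3.5
tool_pos: [0.5258, -0.0779, 0.2629]
tool_rot: [-0.0, 0.444, 0.896, 0.0]
time: 4.0
tool_pos: [0.5258, -0.0779, 0.2629]
tool_rot: [-0.001, 0.71, 0.704, 0.0]
contact_force: [1.1, 0.2, -0.0]
gripper_width: 1.002
grasp_force: 0.0
[-2.880e-01 -2.010e-01  1.754e+00  1.000e-03  1.589e+00 -2.790e-01] [ 0.5258 -0.078   0.2629]
```

View pics/s2.png

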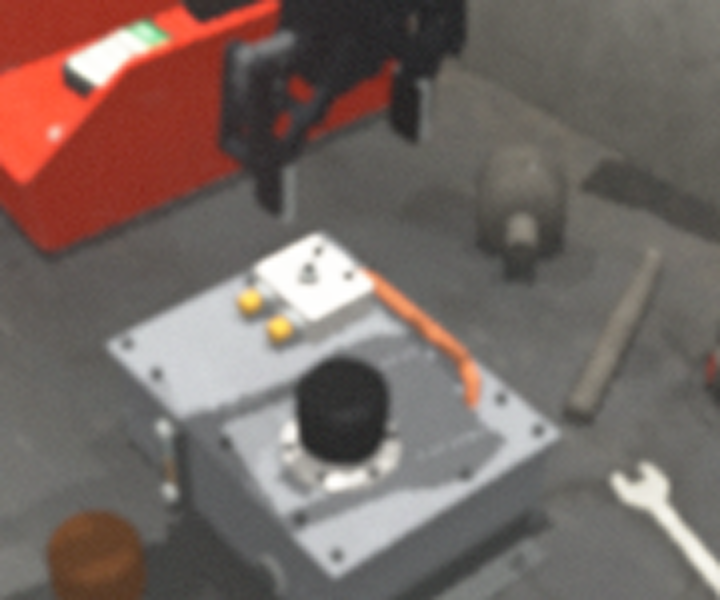

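The image shows the open jaws up and behind the cap, with fingertips at scene about (269,164) and (302,144). The cap's silhouette is centred at about (286,212). I check the camera calibration against the fingertips.

Run:
```python
from h import *
t=state()["tool_pos"]
for s in (-1,1): print(proj("scene",np.array([t[0]+s*.0425,t[1],t[2]+.013])))
I=optics.grab_frame("scene")
m=(cv2.cvtColor(I,cv2.COLOR_RGB2HSV)[...,2]<58).astype(np.uint8)[192:232,268:306]
n,l,st,ce=cv2.connectedComponentsWithStats(m);k=1+np.argmax(st[1:,4]);x,y,w,h,a=st[k];print(x+268,y+192,w,h,a,ce[k]+[268,192])
for z in (.1505,):
  for X in ((.524,-.080),(.520,-.081),(.524,-.083)):
    a=np.linspace(0,6.28,80);C=np.array([(X[0]+.028*np.cos(t),X[1]+.028*np.sin(t),zz) for t in a for zz in (.112,.1505)])
    P=proj("scene",C);print(X,P.min(0).round(1),P.max(0).round(1))
```

```text
[271.56619363 172.96191795]
[299.935724   154.66943069]
275 200 21 25 419 [285.09069212 212.30787589]
(0.524, -0.08) [273.5 197.2] [297.5 225.5]
(0.52, -0.081) [272.6 198.2] [296.6 226.6]
(0.524, -0.083) [274.4 197.8] [298.4 226.1]
```

```bash
python3 -m inch '[{"dx":-0.0025,"dy":-0.0025,"dz":0.045,"rx":0,"ry":0,"rz":0},{"dx":-0.0025,"dy":-0.0025,"dz":0.091,"rx":0,"ry":0,"rz":0},{"dx":-0.0025,"dy":-0.0025,"dz":0.091,"rx":0,"ry":0,"rz":0},{"dx":-0.0025,"dy":-0.0025,"dz":0.091,"rx":0,"ry":0,"rz":0}]' 1
python3 - <<'E'
from h import *
save("scene","s3.png",(225,130,120,110),5)
t=state()["tool_pos"];print(t)
for s in (-1,1): print(((proj("scene",np.array([t[0]+s*.0425,t[1],t[2]+.013]))-[225,130])*5).round())
E
```

```text
time: 4.5
tool_pos: [0.5234, -0.0814, 0.1902]
tool_rot: [-0.001, 0.709, 0.705, -0.0]
contact_force: [1.0, 0.0, 1.3]
gripper_width: 0.999
grasp_force: 0.0
[ 0.52445907 -0.08193065  0.19196003]
[239. 343.]
[373. 250.]
```

View pics/s3.png

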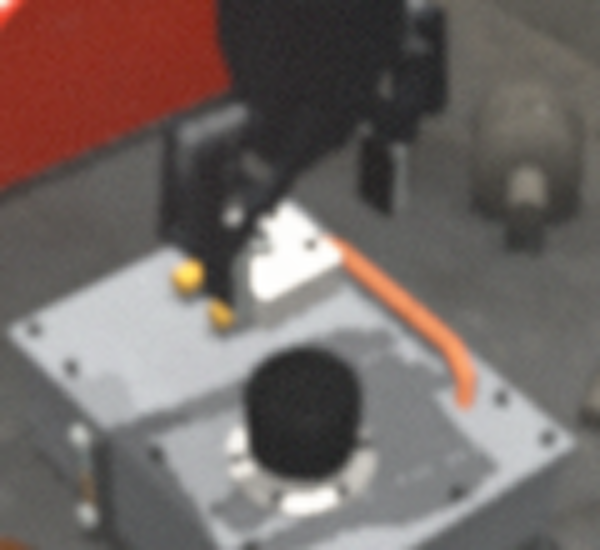

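Fingertips show at crop (228,303) and (385,215). That is about 8 px higher than predicted, so either the tips are higher or the arm is off along the view direction. The top camera will settle it.

Run:
```python
from h import *
I=optics.grab_frame("top")[:,:,::-1]
t=state()["tool_pos"]
a,b,s=215,150,6
im=cv2.resize(I[b:b+95,a:a+110],None,fx=s,fy=s,interpolation=cv2.INTER_CUBIC)
def dot(X,c):
    p=((proj("top",np.array(X))-[a,b]+.5)*s).round().astype(int); cv2.circle(im,tuple(map(int,p)),3,c,-1); print(p)
for q in (-1,1): dot([t[0]+q*.0425,t[1],t[2]+.013],(0,0,255))
dot([.524,-.08,.1505],(0,255,0))
for q in (-1,1): dot([t[0]+q*.057,t[1],t[2]+.05],(255,0,255))
cv2.imwrite("pics/t3.png",im)
```

```text
[368 421]
[365 203]
[360 328]
[370 454]
[366 150]
```

View pics/t3.png

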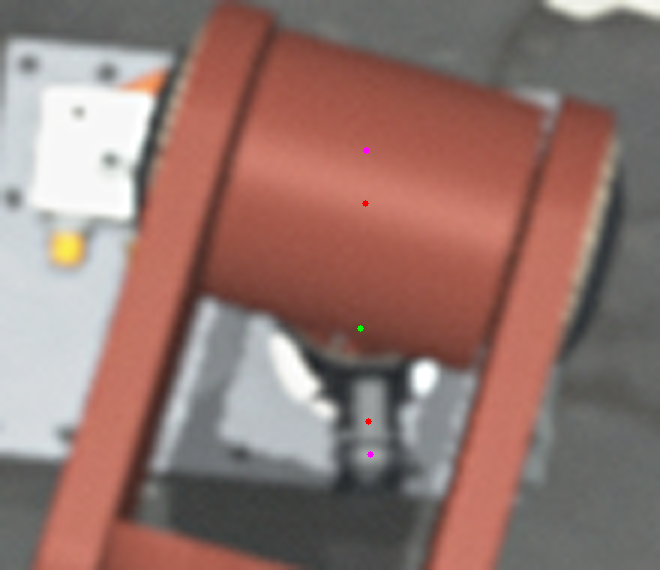

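```bash
python3 -m inch '[{"dx":0.001,"dy":0,"dz":0.03,"rx":0,"ry":0,"rz":0},{"dx":0.001,"dy":0,"dz":0.05,"rx":0,"ry":0,"rz":0},{"dx":0.001,"dy":0,"dz":0.07,"rx":0,"ry":0,"rz":0},{"dx":0.001,"dy":0,"dz":0.092,"rx":0,"ry":0,"rz":0},{"dx":0.001,"dy":0,"dz":0.092,"rx":0,"ry":0,"rz":0}]' 1
python3 - <<'E'
from h import *
save("scene","s4.png",(235,150,100,90),6)
print(state()["tool_pos"],state()["contact_force"])
E
```

```text
time: 5.1
tool_pos: [0.5218, -0.0812, 0.1139]
tool_rot: [-0.002, 0.71, 0.705, -0.001]
contact_force: [-0.3, 0.0, -0.3]
gripper_width: 0.998
grasp_force: 0.0
[ 0.52276762 -0.08144237  0.11547717] [-0.02452228  0.39982461  0.390105  ]
```

View pics/s4.png

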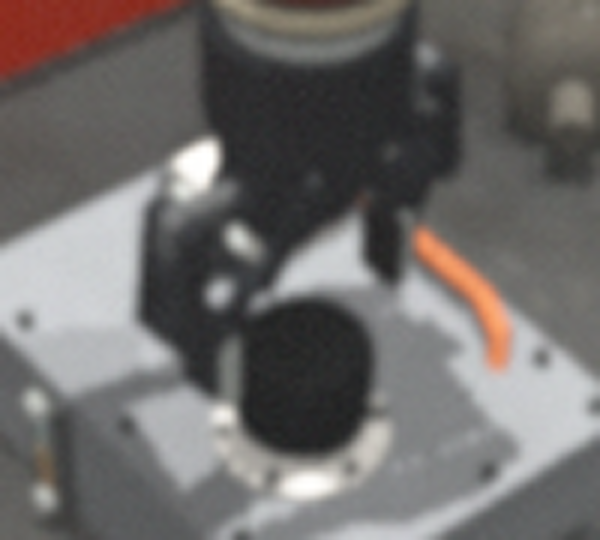

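The near fingertip is at crop (225,395), beside the cap whose left edge is at column 243. The far tip is at (385,280), and the jaws straddle the cap evenly. The tips look a bit high, so I lower a few mm and close in stages to feel for centring.

```bash
python3 -m inch '[{"dx":0.001,"dy":0.001,"dz":0.007,"rx":0,"ry":0,"rz":0},{"dx":0.001,"dy":0.001,"dz":0.007,"rx":0,"ry":0,"rz":0},{"dx":0.001,"dy":0.001,"dz":0.007,"rx":0,"ry":0,"rz":0}]' 0.42
python3 -m inch '[{"dx":0,"dy":0,"dz":0,"rx":0,"ry":0,"rz":0},{"dx":0,"dy":0,"dz":0,"rx":0,"ry":0,"rz":0},{"dx":0,"dy":0,"dz":0,"rx":0,"ry":0,"rz":0}]' 0.42
python3 -m inch '[{"dx":0,"dy":0,"dz":0,"rx":0,"ry":0,"rz":0},{"dx":0,"dy":0,"dz":0,"rx":0,"ry":0,"rz":0}]' 0.36
```

```text
time: 5.45
tool_pos: [0.5249, -0.081, 0.1118]
tool_rot: [0.0, 0.71, 0.705, 0.0]
contact_force: [0.2, 0.9, 0.6]
gripper_width: 0.707
grasp_force: 0.0
time: 5.75
tool_pos: [0.5246, -0.0809, 0.1114]
tool_rot: [0.0, 0.71, 0.705, 0.0]
contact_force: [-0.5, -0.1, -0.2]
gripper_width: 0.705
grasp_force: 0.0
time: 5.95
tool_pos: [0.5245, -0.0809, 0.1111]
tool_rot: [0.0, 0.71, 0.705, 0.0]
contact_force: [-0.3, 0.6, 0.4]
gripper_width: 0.682
grasp_force: 0.0
```

```bash
python3 -m inch '[{"dx":0,"dy":0,"dz":0,"rx":0,"ry":0,"rz":0},{"dx":0,"dy":0,"dz":0,"rx":0,"ry":0,"rz":0}]' 0.3
python3 -m inch '[{"dx":0,"dy":0,"dz":0,"rx":0,"ry":0,"rz":0},{"dx":0,"dy":0,"dz":0,"rx":0,"ry":0,"rz":0}]' -1
```

```text
time: 6.15
tool_pos: [0.5242, -0.0809, 0.1112]
tool_rot: [-0.0, 0.71, 0.705, -0.0]
contact_force: [-1.9, -0.2, 0.7]
gripper_width: 0.65
grasp_force: 4.4
time: 6.35
tool_pos: [0.5243, -0.0809, 0.1115]
tool_rot: [-0.0, 0.71, 0.705, -0.0]
contact_force: [-2.9, -0.1, 3.3]
gripper_width: 0.62
grasp_force: 62.0
```

```bash
python3 -m inch '[{"dx":0,"dy":0,"dz":0.00125,"rx":0,"ry":0,"rz":0},{"dx":0,"dy":0,"dz":0.0025,"rx":0,"ry":0,"rz":0},{"dx":0,"dy":0,"dz":0.0025,"rx":0,"ry":0,"rz":0}]' -1
python3 -m inch '[{"dx":0,"dy":0,"dz":0.00125,"rx":0,"ry":0,"rz":0},{"dx":0,"dy":0,"dz":0.00125,"rx":0,"ry":0,"rz":0}]' -1
python3 -m inch '[{"dx":0,"dy":0,"dz":0.00125,"rx":0,"ry":0,"rz":0},{"dx":0,"dy":0,"dz":0.00125,"rx":0,"ry":0,"rz":0}]' -1
```

```text
time: 6.65
tool_pos: [0.5244, -0.0809, 0.1096]
tool_rot: [-0.0, 0.71, 0.705, -0.0]
contact_force: [-4.3, 1.2, 5.5]
gripper_width: 0.623
grasp_force: 62.1
time: 6.85
tool_pos: [0.5244, -0.0809, 0.1089]
tool_rot: [-0.0, 0.71, 0.705, -0.0]
contact_force: [-5.6, 0.0, 7.7]
gripper_width: 0.617
grasp_force: 62.2
time: 7.05
tool_pos: [0.5244, -0.0809, 0.1081]
tool_rot: [-0.0, 0.71, 0.705, -0.0]
contact_force: [-5.6, 0.2, 8.3]
gripper_width: 0.62
grasp_force: 62.3
```

```bash
python3 -m inch '[{"dx":0,"dy":0.0005,"dz":0.001,"rx":0,"ry":0,"rz":0},{"dx":0,"dy":0.0005,"dz":0.001,"rx":0,"ry":0,"rz":0}]' -1
python3 -m inch '[{"dx":0,"dy":0,"dz":0.001,"rx":0,"ry":0,"rz":0},{"dx":0,"dy":0,"dz":0.001,"rx":0,"ry":0,"rz":0}]' -1
python3 -m inch '[{"dx":0,"dy":0,"dz":0.001,"rx":0,"ry":0,"rz":0},{"dx":0,"dy":0,"dz":0.001,"rx":0,"ry":0,"rz":0}]' -1
```

```text
time: 7.25
tool_pos: [0.5246, -0.081, 0.1075]
tool_rot: [-0.0, 0.71, 0.705, -0.0]
contact_force: [-6.9, 0.5, 10.0]
gripper_width: 0.621
grasp_force: 62.5
time: 7.45
tool_pos: [0.5246, -0.081, 0.1069]
tool_rot: [-0.0, 0.71, 0.705, -0.0]
contact_force: [-6.8, 1.3, 10.9]
gripper_width: 0.62
grasp_force: 62.6
time: 7.65
tool_pos: [0.5246, -0.081, 0.1063]
tool_rot: [-0.0, 0.71, 0.705, -0.0]
contact_force: [-8.6, 0.7, 11.5]
gripper_width: 0.616
grasp_force: 62.7
```

```bash
python3 -m inch '[{"dx":0,"dy":-0.0015,"dz":0.001,"rx":0,"ry":0,"rz":0},{"dx":0,"dy":-0.0015,"dz":0.001,"rx":0,"ry":0,"rz":0}]' -1
python3 -m inch '[{"dx":0,"dy":0,"dz":0.001,"rx":0,"ry":0,"rz":0},{"dx":0,"dy":0,"dz":0.001,"rx":0,"ry":0,"rz":0}]' -1
```

```text
time: 7.85
tool_pos: [0.5246, -0.081, 0.1062]
tool_rot: [0.001, 0.71, 0.705, 0.001]
contact_force: [-4.5, 0.9, 12.5]
gripper_width: 0.621
grasp_force: 62.8
time: 8.05
tool_pos: [0.5246, -0.081, 0.1056]
tool_rot: [0.001, 0.71, 0.705, 0.001]
contact_force: [-5.5, 2.3, 13.5]
gripper_width: 0.622
grasp_force: 62.9
```

```bash
python3 -m inch '[{"dx":0,"dy":-0.001,"dz":0.001,"rx":0,"ry":0,"rz":0},{"dx":0,"dy":-0.001,"dz":0.001,"rx":0,"ry":0,"rz":0}]' -1
python3 -m inch '[{"dx":0,"dy":0,"dz":0.001,"rx":0,"ry":0,"rz":0},{"dx":0,"dy":0,"dz":0.001,"rx":0,"ry":0,"rz":0}]' -1
```

```text
time: 8.25
tool_pos: [0.5246, -0.081, 0.1053]
tool_rot: [0.002, 0.71, 0.705, 0.001]
contact_force: [-3.4, 1.7, 13.7]
gripper_width: 0.62
grasp_force: 63.0
time: 8.45
tool_pos: [0.5246, -0.081, 0.1047]
tool_rot: [0.002, 0.71, 0.705, 0.001]
contact_force: [-5.3, 1.9, 14.6]
gripper_width: 0.624
grasp_force: 63.1
```

```bash
python3 -m inch '[{"dx":0,"dy":0,"dz":0.001,"rx":0,"ry":0,"rz":0},{"dx":0,"dy":0,"dz":0.001,"rx":0,"ry":0,"rz":0}]' -1
python3 -m inch '[{"dx":0,"dy":0,"dz":0.001,"rx":0,"ry":0,"rz":0},{"dx":0,"dy":0,"dz":0.001,"rx":0,"ry":0,"rz":0}]' -1
```

```text
time: 8.65
tool_pos: [0.5246, -0.0811, 0.1041]
tool_rot: [0.002, 0.71, 0.705, 0.001]
contact_force: [-4.2, 2.2, 14.1]
gripper_width: 0.621
grasp_force: 63.2
time: 8.85
tool_pos: [0.5246, -0.0811, 0.1037]
tool_rot: [0.001, 0.71, 0.705, 0.001]
contact_force: [-5.5, 2.5, 16.3]
gripper_width: 0.621
grasp_force: 63.4
```

```bash
cat > st.py <<'E'
from h import *
from scipy.spatial.transform import Rotation as R
s=state();q=s["tool_rot"];m=R.from_quat([q[1],q[2],q[3],q[0]]).as_matrix()
print("pos",(s["tool_pos"]*1000).round(1),"yaw x",np.degrees(np.arctan2(m[1,0],m[0,0])).round(2),"F",s["contact_force"].round(1),"T",s["ft_torque"].round(2),"z",m[:2,2].round(4),"w",round(s["gripper_width"],3),"j6",s["joint_pos"][5].round(2),"t",s["time"])
E
python3 st.py
python3 -m inch '[{"dx":0,"dy":0,"dz":0,"rx":0,"ry":0,"rz":-0.05},{"dx":0,"dy":0,"dz":0,"rx":0,"ry":0,"rz":-0.1},{"dx":0,"dy":0,"dz":0,"rx":0,"ry":0,"rz":-0.1}]' -1 >/dev/null; python3 st.py
python3 -m inch '[{"dx":0,"dy":0,"dz":0,"rx":0,"ry":0,"rz":-0.05},{"dx":0,"dy":0,"dz":0,"rx":0,"ry":0,"rz":-0.1},{"dx":0,"dy":0,"dz":0,"rx":0,"ry":0,"rz":-0.1}]' -1 >/dev/null; python3 st.py
```

```text
pos [524.6 -81.1 103.7] yaw x 89.61 F [-5.5  2.5 16.3] T [0.42 1.27 0.01] z [ 0.0037 -0.0005] w 0.621 j6 -0.29 t 8.85
pos [525.1 -81.2 103.8] yaw x 98.27 F [-5.3  2.  14.8] T [0.32 0.94 0.05] z [ 0.0051 -0.0009] w 0.621 j6 -0.44 t 9.15
pos [525.2 -81.1 103.8] yaw x 106.87 F [-5.   3.1 15.3] T [0.27 0.85 0.08] z [ 0.0053 -0.0008] w 0.62 j6 -0.59 t 9.45
```

```bash
cat > ok.py <<'E'
import sys
from plant import state
import numpy as np
s=state();T=s["ft_torque"][2];F=s["contact_force"]
q=s["tool_rot"];yaw=np.degrees(2*np.arctan2(q[2],q[1]))
print("yaw %.2f Tz %.3f F %s"%(yaw,T,F.round(1)))
sys.exit(abs(T-float(sys.argv[1]))>float(sys.argv[2]) or np.linalg.norm(F)>24)
E
python3 ok.py 0.05 9
python3 -m inch '[{"dx":0,"dy":0,"dz":0,"rx":0,"ry":0,"rz":-0.05},{"dx":0,"dy":0,"dz":0,"rx":0,"ry":0,"rz":-0.1},{"dx":0,"dy":0,"dz":0,"rx":0,"ry":0,"rz":-0.13},{"dx":0,"dy":0,"dz":0,"rx":0,"ry":0,"rz":-0.13}]' -1 >/dev/null; python3 ok.py 0.05 0.15 &&
python3 -m inch '[{"dx":0,"dy":0,"dz":0,"rx":0,"ry":0,"rz":-0.015},{"dx":0,"dy":0,"dz":0,"rx":0,"ry":0,"rz":-0.015}]' -1 >/dev/null && python3 ok.py 0.05 0.15 &&
python3 -m inch '[{"dx":0,"dy":0,"dz":0,"rx":0,"ry":0,"rz":-0.015},{"dx":0,"dy":0,"dz":0,"rx":0,"ry":0,"rz":-0.015}]' -1 >/dev/null && python3 ok.py 0.05 0.15 &&
python3 -m inch '[{"dx":0,"dy":0,"dz":0,"rx":0,"ry":0,"rz":-0.015},{"dx":0,"dy":0,"dz":0,"rx":0,"ry":0,"rz":-0.015}]' -1 >/dev/null && python3 ok.py 0.05 0.15 &&
python3 -m inch '[{"dx":0,"dy":0,"dz":0,"rx":0,"ry":0,"rz":-0.015},{"dx":0,"dy":0,"dz":0,"rx":0,"ry":0,"rz":-0.015}]' -1 >/dev/null && python3 ok.py 0.05 0.15 &&
python3 -m inch '[{"dx":0,"dy":0,"dz":0,"rx":0,"ry":0,"rz":-0.015},{"dx":0,"dy":0,"dz":0,"rx":0,"ry":0,"rz":-0.015}]' -1 >/dev/null && python3 ok.py 0.05 0.15 &&
python3 -m inch '[{"dx":0,"dy":0,"dz":0,"rx":0,"ry":0,"rz":-0.015},{"dx":0,"dy":0,"dz":0,"rx":0,"ry":0,"rz":-0.015}]' -1 >/dev/null && python3 ok.py 0.05 0.15
```

```text
yaw 106.87 Tz 0.077 F [-5.   3.1 15.3]
yaw 118.00 Tz 0.030 F [-4.7  2.9 15.4]False
False
```

```bash
sed -i 's/sys.exit(\(.*\))$/sys.exit(int(\1))/' ok.py
python3 -m inch '[{"dx":0,"dy":0,"dz":0,"rx":0,"ry":0,"rz":-0.015},{"dx":0,"dy":0,"dz":0,"rx":0,"ry":0,"rz":-0.015}]' -1 >/dev/null && python3 ok.py 0.05 0.15 &&
python3 -m inch '[{"dx":0,"dy":0,"dz":0,"rx":0,"ry":0,"rz":-0.015},{"dx":0,"dy":0,"dz":0,"rx":0,"ry":0,"rz":-0.015}]' -1 >/dev/null && python3 ok.py 0.05 0.15 &&
python3 -m inch '[{"dx":0,"dy":0,"dz":0,"rx":0,"ry":0,"rz":-0.015},{"dx":0,"dy":0,"dz":0,"rx":0,"ry":0,"rz":-0.015}]' -1 >/dev/null && python3 ok.py 0.05 0.15 &&
python3 -m inch '[{"dx":0,"dy":0,"dz":0,"rx":0,"ry":0,"rz":-0.015},{"dx":0,"dy":0,"dz":0,"rx":0,"ry":0,"rz":-0.015}]' -1 >/dev/null && python3 ok.py 0.05 0.15 &&
python3 -m inch '[{"dx":0,"dy":0,"dz":0,"rx":0,"ry":0,"rz":-0.015},{"dx":0,"dy":0,"dz":0,"rx":0,"ry":0,"rz":-0.015}]' -1 >/dev/null && python3 ok.py 0.05 0.15 &&
python3 -m inch '[{"dx":0,"dy":0,"dz":0,"rx":0,"ry":0,"rz":-0.015},{"dx":0,"dy":0,"dz":0,"rx":0,"ry":0,"rz":-0.015}]' -1 >/dev/null && python3 ok.py 0.05 0.15; python3 st.py
```

```text
yaw 119.26 Tz -0.003 F [-4.1  1.2 15.1]
yaw 120.55 Tz -0.041 F [-3.5  2.9 15. ]
yaw 121.84 Tz -0.038 F [-3.7  1.7 14.7]
yaw 123.13 Tz -0.141 F [-3.7  2.5 15.8]
pos [525.4 -81.2 103.9] yaw x 123.13 F [-3.7  2.5 15.8] T [ 0.26  0.79 -0.14] z [ 0.0058 -0.0009] w 0.621 j6 -0.87 t 10.65
```

```bash
python3 -m inch '[{"dx":0,"dy":0,"dz":0,"rx":0,"ry":0,"rz":0},{"dx":0,"dy":0,"dz":0,"rx":0,"ry":0,"rz":0}]' -1 >/dev/null ; python3 ok.py 0 0.2
python3 -m inch '[{"dx":0,"dy":0,"dz":0,"rx":0,"ry":0,"rz":-0.006},{"dx":0,"dy":0,"dz":0,"rx":0,"ry":0,"rz":-0.006}]' -1 >/dev/null ; python3 ok.py 0 0.2 &&
python3 -m inch '[{"dx":0,"dy":0,"dz":0,"rx":0,"ry":0,"rz":-0.006},{"dx":0,"dy":0,"dz":0,"rx":0,"ry":0,"rz":-0.006}]' -1 >/dev/null ; python3 ok.py 0 0.2
```

```text
yaw 123.12 Tz -0.035 F [-3.9  2.2 15.6]
yaw 123.63 Tz -0.156 F [-3.8  2.3 15.1]
yaw 124.14 Tz -0.111 F [-3.8  3.2 15.6]
```

```bash
python3 -m inch '[{"dx":0,"dy":0,"dz":0,"rx":0,"ry":0,"rz":-0.01},{"dx":0,"dy":0,"dz":0,"rx":0,"ry":0,"rz":-0.01}]' -1 >/dev/null ; python3 ok.py 0 0.25 &&
python3 -m inch '[{"dx":0,"dy":0,"dz":0,"rx":0,"ry":0,"rz":-0.01},{"dx":0,"dy":0,"dz":0,"rx":0,"ry":0,"rz":-0.01}]' -1 >/dev/null && python3 ok.py 0 0.25 &&
python3 -m inch '[{"dx":0,"dy":0,"dz":0,"rx":0,"ry":0,"rz":-0.01},{"dx":0,"dy":0,"dz":0,"rx":0,"ry":0,"rz":-0.01}]' -1 >/dev/null && python3 ok.py 0 0.25 &&
python3 -m inch '[{"dx":0,"dy":0,"dz":0,"rx":0,"ry":0,"rz":-0.01},{"dx":0,"dy":0,"dz":0,"rx":0,"ry":0,"rz":-0.01}]' -1 >/dev/null && python3 ok.py 0 0.25 &&
python3 -m inch '[{"dx":0,"dy":0,"dz":0,"rx":0,"ry":0,"rz":-0.01},{"dx":0,"dy":0,"dz":0,"rx":0,"ry":0,"rz":-0.01}]' -1 >/dev/null && python3 ok.py 0 0.25 &&
python3 -m inch '[{"dx":0,"dy":0,"dz":0,"rx":0,"ry":0,"rz":-0.01},{"dx":0,"dy":0,"dz":0,"rx":0,"ry":0,"rz":-0.01}]' -1 >/dev/null && python3 ok.py 0 0.25 &&
python3 -m inch '[{"dx":0,"dy":0,"dz":0,"rx":0,"ry":0,"rz":-0.01},{"dx":0,"dy":0,"dz":0,"rx":0,"ry":0,"rz":-0.01}]' -1 >/dev/null && python3 ok.py 0 0.25 &&
python3 -m inch '[{"dx":0,"dy":0,"dz":0,"rx":0,"ry":0,"rz":-0.01},{"dx":0,"dy":0,"dz":0,"rx":0,"ry":0,"rz":-0.01}]' -1 >/dev/null && python3 ok.py 0 0.25
```

```text
yaw 125.01 Tz -0.086 F [-3.2  1.3 14.9]
yaw 125.87 Tz -0.083 F [-4.3  3.1 15.7]
yaw 126.72 Tz -0.083 F [-3.4  2.5 15.9]
yaw 127.59 Tz -0.056 F [-3.4  2.  15.7]
yaw 128.45 Tz -0.136 F [-3.3  2.6 14.7]
yaw 129.30 Tz -0.098 F [-4.2  2.3 15.4]
yaw 130.16 Tz -0.124 F [-3.4  2.3 15.1]
yaw 131.03 Tz -0.118 F [-3.6  2.9 15.6]
```

```bash
python3 -m inch '[{"dx":0,"dy":0,"dz":0,"rx":0,"ry":0,"rz":-0.014},{"dx":0,"dy":0,"dz":0,"rx":0,"ry":0,"rz":-0.014}]' -1 >/dev/null ; python3 ok.py 0 0.25 &&
python3 -m inch '[{"dx":0,"dy":0,"dz":0,"rx":0,"ry":0,"rz":-0.014},{"dx":0,"dy":0,"dz":0,"rx":0,"ry":0,"rz":-0.014}]' -1 >/dev/null ; python3 ok.py 0 0.25 &&
python3 -m inch '[{"dx":0,"dy":0,"dz":0,"rx":0,"ry":0,"rz":-0.014},{"dx":0,"dy":0,"dz":0,"rx":0,"ry":0,"rz":-0.014}]' -1 >/dev/null && python3 ok.py 0 0.25 &&
python3 -m inch '[{"dx":0,"dy":0,"dz":0,"rx":0,"ry":0,"rz":-0.014},{"dx":0,"dy":0,"dz":0,"rx":0,"ry":0,"rz":-0.014}]' -1 >/dev/null && python3 ok.py 0 0.25 &&
python3 -m inch '[{"dx":0,"dy":0,"dz":0,"rx":0,"ry":0,"rz":-0.014},{"dx":0,"dy":0,"dz":0,"rx":0,"ry":0,"rz":-0.014}]' -1 >/dev/null && python3 ok.py 0 0.25 &&
python3 -m inch '[{"dx":0,"dy":0,"dz":0,"rx":0,"ry":0,"rz":-0.014},{"dx":0,"dy":0,"dz":0,"rx":0,"ry":0,"rz":-0.014}]' -1 >/dev/null && python3 ok.py 0 0.25 &&
python3 -m inch '[{"dx":0,"dy":0,"dz":0,"rx":0,"ry":0,"rz":-0.014},{"dx":0,"dy":0,"dz":0,"rx":0,"ry":0,"rz":-0.014}]' -1 >/dev/null && python3 ok.py 0 0.25 &&
python3 -m inch '[{"dx":0,"dy":0,"dz":0,"rx":0,"ry":0,"rz":-0.014},{"dx":0,"dy":0,"dz":0,"rx":0,"ry":0,"rz":-0.014}]' -1 >/dev/null && python3 ok.py 0 0.25 &&
python3 -m inch '[{"dx":0,"dy":0,"dz":0,"rx":0,"ry":0,"rz":-0.014},{"dx":0,"dy":0,"dz":0,"rx":0,"ry":0,"rz":-0.014}]' -1 >/dev/null && python3 ok.py 0 0.25 &&
python3 -m inch '[{"dx":0,"dy":0,"dz":0,"rx":0,"ry":0,"rz":-0.014},{"dx":0,"dy":0,"dz":0,"rx":0,"ry":0,"rz":-0.014}]' -1 >/dev/null && python3 ok.py 0 0.25; python3 st.py
```

```text
yaw 132.24 Tz 0.019 F [-3.9  3.2 15.1]
yaw 133.44 Tz -0.078 F [-4.1  3.2 15.6]
yaw 134.64 Tz -0.059 F [-3.2  2.5 14.7]
yaw 135.84 Tz -0.123 F [-4.6  3.1 15.5]
yaw 137.05 Tz -0.010 F [-3.2  3.8 15.2]
yaw 138.25 Tz -0.095 F [-3.3  2.5 14.9]
yaw 139.45 Tz -0.075 F [-3.3  2.7 15.5]
yaw 140.65 Tz -0.053 F [-4.5  2.3 14.8]
yaw 141.86 Tz -0.088 F [-3.1  3.  14.4]
yaw 143.06 Tz -0.098 F [-3.   3.8 15.6]
pos [525.6 -81.  104. ] yaw x 143.06 F [-3.   3.8 15.6] T [ 0.44  0.65 -0.1 ] z [ 0.0064 -0.0004] w 0.618 j6 -1.22 t 14.85
```

```bash
python3 -m inch '[{"dx":0,"dy":0,"dz":0,"rx":0,"ry":0,"rz":-0.014},{"dx":0,"dy":0,"dz":0,"rx":0,"ry":0,"rz":-0.014}]' -1 >/dev/null ; python3 ok.py 0 0.25 &&
python3 -m inch '[{"dx":0,"dy":0,"dz":0,"rx":0,"ry":0,"rz":-0.014},{"dx":0,"dy":0,"dz":0,"rx":0,"ry":0,"rz":-0.014}]' -1 >/dev/null && python3 ok.py 0 0.25 &&
python3 -m inch '[{"dx":0,"dy":0,"dz":0,"rx":0,"ry":0,"rz":-0.014},{"dx":0,"dy":0,"dz":0,"rx":0,"ry":0,"rz":-0.014}]' -1 >/dev/null && python3 ok.py 0 0.25 &&
python3 -m inch '[{"dx":0,"dy":0,"dz":0,"rx":0,"ry":0,"rz":-0.014},{"dx":0,"dy":0,"dz":0,"rx":0,"ry":0,"rz":-0.014}]' -1 >/dev/null && python3 ok.py 0 0.25 &&
python3 -m inch '[{"dx":0,"dy":0,"dz":0,"rx":0,"ry":0,"rz":-0.014},{"dx":0,"dy":0,"dz":0,"rx":0,"ry":0,"rz":-0.014}]' -1 >/dev/null && python3 ok.py 0 0.25 &&
python3 -m inch '[{"dx":0,"dy":0,"dz":0,"rx":0,"ry":0,"rz":-0.014},{"dx":0,"dy":0,"dz":0,"rx":0,"ry":0,"rz":-0.014}]' -1 >/dev/null && python3 ok.py 0 0.25 &&
python3 -m inch '[{"dx":0,"dy":0,"dz":0,"rx":0,"ry":0,"rz":-0.014},{"dx":0,"dy":0,"dz":0,"rx":0,"ry":0,"rz":-0.014}]' -1 >/dev/null && python3 ok.py 0 0.25 &&
python3 -m inch '[{"dx":0,"dy":0,"dz":0,"rx":0,"ry":0,"rz":-0.014},{"dx":0,"dy":0,"dz":0,"rx":0,"ry":0,"rz":-0.014}]' -1 >/dev/null && python3 ok.py 0 0.25 &&
python3 -m inch '[{"dx":0,"dy":0,"dz":0,"rx":0,"ry":0,"rz":-0.014},{"dx":0,"dy":0,"dz":0,"rx":0,"ry":0,"rz":-0.014}]' -1 >/dev/null && python3 ok.py 0 0.25 &&
python3 -m inch '[{"dx":0,"dy":0,"dz":0,"rx":0,"ry":0,"rz":-0.014},{"dx":0,"dy":0,"dz":0,"rx":0,"ry":0,"rz":-0.014}]' -1 >/dev/null && python3 ok.py 0 0.25; python3 st.py
```

```text
yaw 144.27 Tz -0.048 F [-3.5  2.9 15.3]
yaw 145.47 Tz -0.100 F [-3.5  2.9 15.5]
yaw 146.66 Tz -0.188 F [-3.9  2.8 15.3]
yaw 147.86 Tz -0.216 F [-4.2  3.2 16.2]
yaw 149.04 Tz -0.300 F [-4.7  3.4 16. ]
pos [525.3 -80.7 103.9] yaw x 149.04 F [-4.7  3.4 16. ] T [ 0.59  0.85 -0.3 ] z [0.0056 0.0004] w 0.622 j6 -1.32 t 15.85
```

The torque rises steadily from about yaw 146° (Tz −0.10 to −0.30 Nm), so this is the stop, roughly 57° on. I ease off slightly and lift gently.

```bash
python3 -m inch '[{"dx":0,"dy":0,"dz":0,"rx":0,"ry":0,"rz":0.007},{"dx":0,"dy":0,"dz":-0.002,"rx":0,"ry":0,"rz":0.007},{"dx":0,"dy":0,"dz":-0.004,"rx":0,"ry":0,"rz":0.007},{"dx":0,"dy":0,"dz":-0.005,"rx":0,"ry":0,"rz":0.007}]' -1 >/dev/null ; python3 st.py
python3 -m inch '[{"dx":0,"dy":0,"dz":-0.002,"rx":0,"ry":0,"rz":0},{"dx":0,"dy":0,"dz":-0.004,"rx":0,"ry":0,"rz":0},{"dx":0,"dy":0,"dz":-0.004,"rx":0,"ry":0,"rz":0}]' -1 >/dev/null ; python3 st.py
```

```text
pos [525.1 -80.7 106.2] yaw x 148.45 F [0.6 2.9 9. ] T [ 0.4   0.04 -0.15] z [0.0056 0.0003] w 0.619 j6 -1.31 t 16.25
pos [524.7 -80.7 108.9] yaw x 148.46 F [-0.   2.   7.7] T [ 0.45  0.05 -0.12] z [0.0046 0.0004] w 0.619 j6 -1.31 t 16.55
```

```bash
python3 -m inch '[{"dx":0,"dy":0,"dz":-0.002,"rx":0,"ry":0,"rz":0},{"dx":0,"dy":0,"dz":-0.003,"rx":0,"ry":0,"rz":0},{"dx":0,"dy":0,"dz":-0.003,"rx":0,"ry":0,"rz":0}]' -1 >/dev/null ; python3 st.py
python3 -m inch '[{"dx":0,"dy":0,"dz":-0.0015,"rx":0,"ry":0,"rz":0},{"dx":0,"dy":0,"dz":-0.003,"rx":0,"ry":0,"rz":0},{"dx":0,"dy":0,"dz":-0.003,"rx":0,"ry":0,"rz":0}]' -1 >/dev/null ; python3 st.py
```

```text
pos [524.3 -80.7 110.3] yaw x 148.46 F [4.3 2.4 3.8] T [ 0.54 -0.69 -0.11] z [0.0036 0.0003] w 0.615 j6 -1.31 t 16.85
pos [523.6 -81.  112. ] yaw x 148.46 F [4.7 1.4 1.6] T [ 0.23 -0.8  -0.1 ] z [ 0.0019 -0.0003] w 0.615 j6 -1.31 t 17.15
```

```bash
python3 -m inch '[{"dx":-0.0007,"dy":0.0005,"dz":-0.002,"rx":0,"ry":0,"rz":0},{"dx":-0.0007,"dy":0.0005,"dz":-0.003,"rx":0,"ry":0,"rz":0},{"dx":-0.0007,"dy":0.0005,"dz":-0.003,"rx":0,"ry":0,"rz":0}]' -1 >/dev/null ; python3 st.py
python3 -m inch '[{"dx":0,"dy":0,"dz":-0.002,"rx":0,"ry":0,"rz":0},{"dx":0,"dy":0,"dz":-0.004,"rx":0,"ry":0,"rz":0},{"dx":0,"dy":0,"dz":-0.004,"rx":0,"ry":0,"rz":0}]' -1 >/dev/null ; python3 st.py
```

```text
pos [523.2 -81.  113.6] yaw x 148.46 F [ 5.   0.2 -2.4] T [-0.02 -0.78 -0.16] z [-0.0008 -0.0002] w 0.622 j6 -1.31 t 17.45
pos [522.7 -80.8 116.7] yaw x 148.47 F [ 3.9 -0.8 -3.7] T [-0.19 -0.6  -0.09] z [-0.0019  0.    ] w 0.617 j6 -1.31 t 17.75
```

```bash
python3 -m inch '[{"dx":-0.0007,"dy":0.0005,"dz":-0.004,"rx":0,"ry":0,"rz":0},{"dx":-0.0007,"dy":0.0005,"dz":-0.008,"rx":0,"ry":0,"rz":0},{"dx":-0.0007,"dy":0.0005,"dz":-0.012,"rx":0,"ry":0,"rz":0},{"dx":-0.0007,"dy":0.0005,"dz":-0.012,"rx":0,"ry":0,"rz":0}]' -1 >/dev/null ; python3 st.py
python3 -m inch '[{"dx":0,"dy":0,"dz":-0.006,"rx":0,"ry":0,"rz":0},{"dx":0,"dy":0,"dz":-0.012,"rx":0,"ry":0,"rz":0},{"dx":0,"dy":0,"dz":-0.018,"rx":0,"ry":0,"rz":0},{"dx":0,"dy":0,"dz":-0.018,"rx":0,"ry":0,"rz":0}]' -1 >/dev/null ; python3 st.py
```

```text
pos [524.5 -80.8 128.5] yaw x 148.49 F [-0.6 -0.  -0.7] T [ 0.02 -0.05 -0.02] z [ 0.0006 -0.0002] w 0.616 j6 -1.31 t 18.15
pos [524.9 -81.  142.9] yaw x 148.47 F [-0.4 -1.  -2.4] T [ 0.04 -0.04  0.01] z [ 0.002  -0.0006] w 0.613 j6 -1.31 t 18.55
```

Free and carrying weight only. I draw it fully out, to TCP z ≈ 0.235, pause, and look.

```bash
python3 -m inch '[{"dx":0,"dy":0,"dz":-0.02,"rx":0,"ry":0,"rz":0},{"dx":0,"dy":0,"dz":-0.04,"rx":0,"ry":0,"rz":0},{"dx":0,"dy":0,"dz":-0.06,"rx":0,"ry":0,"rz":0},{"dx":0,"dy":0,"dz":-0.06,"rx":0,"ry":0,"rz":0}]' -1 >/dev/null ; python3 st.py
python3 -m inch '[{"dx":0,"dy":0,"dz":-0.03,"rx":0,"ry":0,"rz":0},{"dx":0,"dy":0,"dz":-0.055,"rx":0,"ry":0,"rz":0},{"dx":0,"dy":0,"dz":-0.055,"rx":0,"ry":0,"rz":0},{"dx":0,"dy":0,"dz":-0.055,"rx":0,"ry":0,"rz":0}]' -1 >/dev/null ; python3 st.py
python3 - <<'E'
from h import *
save("scene","s5.png",(215,110,160,140),5)
E
```

```text
pos [526.5 -81.4 194.2] yaw x 148.47 F [ 0.5  0.5 -1.9] T [ 0.02 -0.02  0.  ] z [ 0.007  -0.0021] w 0.617 j6 -1.31 t 18.95
pos [524.3 -80.8 233.4] yaw x 148.47 F [-0.5  0.2 -2.5] T [-0.02 -0.    0.04] z [ 0.0004 -0.0001] w 0.615 j6 -1.31 t 19.35
```

View pics/s5.png

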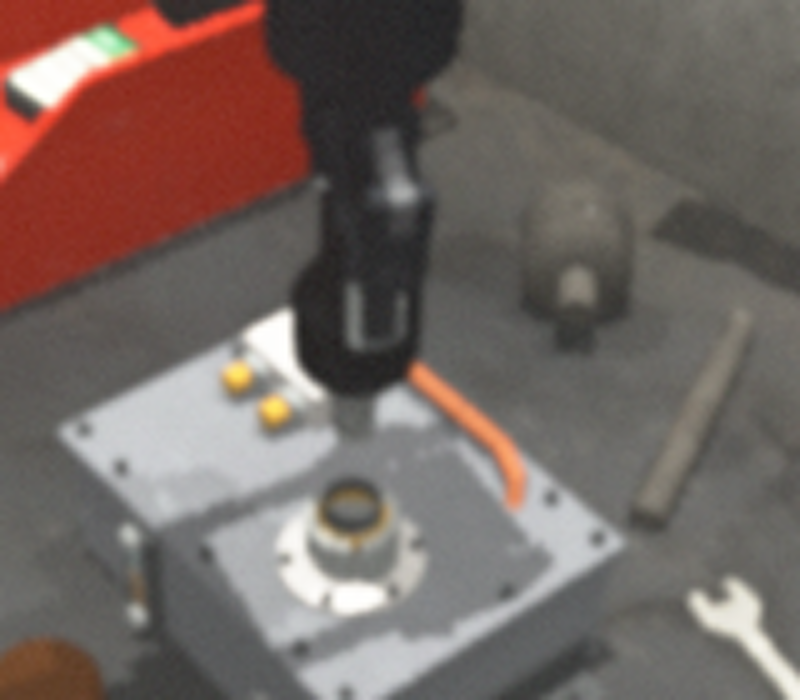

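The cap is in the jaws with the steel tube hanging straight below (tube end at crop 355,435). The empty neck is at (352,510). Next I carry it over to the pot.

```bash
python3 -m inch '[{"dx":-0.009,"dy":-0.04,"dz":0,"rx":0,"ry":0,"rz":0},{"dx":-0.018,"dy":-0.079,"dz":0,"rx":0,"ry":0,"rz":0},{"dx":-0.027,"dy":-0.118,"dz":0,"rx":0,"ry":0,"rz":0},{"dx":-0.037,"dy":-0.158,"dz":0,"rx":0,"ry":0,"rz":0}]' -1 >/dev/null ; python3 st.py
python3 -m inch '[{"dx":-0.01,"dy":-0.04,"dz":0,"rx":0,"ry":0,"rz":0},{"dx":-0.019,"dy":-0.08,"dz":0,"rx":0,"ry":0,"rz":0},{"dx":-0.029,"dy":-0.12,"dz":0,"rx":0,"ry":0,"rz":0},{"dx":-0.037,"dy":-0.158,"dz":0,"rx":0,"ry":0,"rz":0},{"dx":-0.037,"dy":-0.158,"dz":0,"rx":0,"ry":0,"rz":0}]' -1 >/dev/null ; python3 st.py
python3 -m inch '[{"dx":0,"dy":0,"dz":0.03,"rx":0,"ry":0,"rz":0},{"dx":0,"dy":0,"dz":0.06,"rx":0,"ry":0,"rz":0},{"dx":0,"dy":0,"dz":0.09,"rx":0,"ry":0,"rz":0},{"dx":0,"dy":0,"dz":0.112,"rx":0,"ry":0,"rz":0},{"dx":0,"dy":0,"dz":0.112,"rx":0,"ry":0,"rz":0}]' -1 >/dev/null ; python3 st.py
python3 - <<'E'
from h import *
save("scene","s6.png",(280,230,130,120),5)
t=state()["tool_pos"]
for z in (t[2]-.0025,t[2]-.0495,.062): print(((proj("scene",np.array([t[0],t[1],z]))-[280,230])*5).round())
print(((proj("scene",np.array([.4425,-.327,.062]))-[280,230])*5).round())
E
```

```text
pos [ 482.1 -204.5  231.3] yaw x 148.5 F [ 0.5 -0.8 -2. ] T [ 0.04 -0.07  0.01] z [-0.0027  0.0016] w 0.615 j6 -1.56 t 19.8
pos [ 440.5 -329.5  231.2] yaw x 148.23 F [ 0.3  0.2 -1.7] T [ 0.01 -0.02 -0.02] z [-0.0031  0.0013] w 0.618 j6 -1.79 t 20.3
pos [ 440.3 -324.3  138.7] yaw x 148.5 F [-0.3  0.4 -1.9] T [0.04 0.02 0.01] z [-0.0065  0.0067] w 0.618 j6 -1.79 t 20.8
[321. 327.]
[307. 388.]
[299. 424.]
[304. 424.]
```

View pics/s6.png

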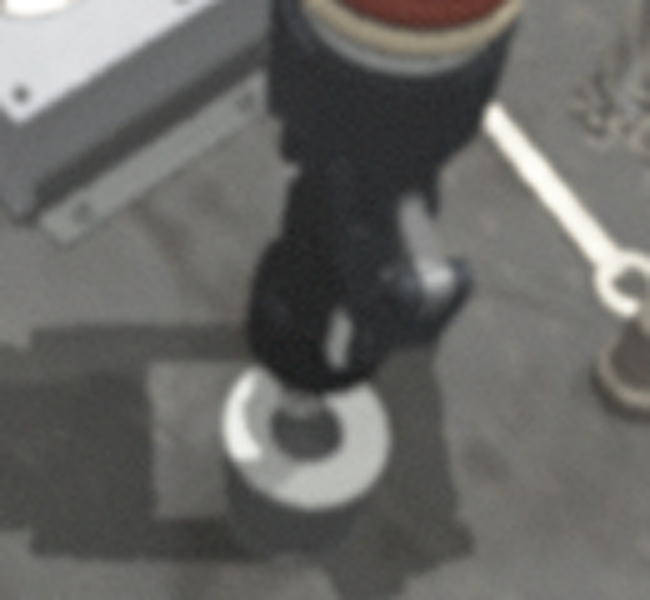

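The tube end is at crop (302,410), just over the hole, which is centred near (306,432). The arm was still settling, so I let it settle and re-measure.

```bash
python3 -m inch '[{"dx":0,"dy":0,"dz":0,"rx":0,"ry":0,"rz":0},{"dx":0,"dy":0,"dz":0,"rx":0,"ry":0,"rz":0},{"dx":0,"dy":0,"dz":0,"rx":0,"ry":0,"rz":0}]' -1 >/dev/null ; python3 st.py
python3 - <<'E'
from h import *
I={c:optics.grab_frame(c) for c in CI}
t=state()["tool_pos"]
for c in CI:
    for n in ("strainer_cap","drip_pot"):
        for d in nets.outline_of(c,n):
            b=np.array(d["bbox"]); print(c,n,round(d["confidence"],2),b.round(1))
    for z in (t[2]+.039,t[2]-.0025,t[2]-.0495): print("  pred axis",proj(c,np.array([t[0],t[1],z])).round(1))
    print("  pot rim",proj(c,np.array([.4425,-.327,.062])).round(1))
# tube columns in scene: row profile beneath cap
g=cv2.cvtColor(I["scene"],cv2.COLOR_RGB2GRAY)
for r in range(306,318): print(r,g[r,328:356].tolist())
E
```

```text
pos [ 443.1 -327.7  145.3] yaw x 148.47 F [ 0.2  0.3 -1.6] T [-0.02 -0.04  0.  ] z [ 0.0017 -0.0016] w 0.616 j6 -1.79 t 21.15
scene strainer_cap 0.66 [345.  292.5  22.4  33.2]
scene drip_pot 0.92 [341.8 325.4  31.9  36.1]
  pred axis [348.6 283. ]
  pred axis [345.9 294.7]
  pred axis [343.  306.8]
  pot rim [340.8 314.8]
top strainer_cap 0.61 [257.1 264.4  24.8  21.3]
top drip_pot 0.74 [358.6 236.6   9.7  18.3]
  pred axis [379.7 235.6]
  pred axis [375.4 236. ]
  pred axis [371.1 236.5]
  pot rim [367.9 236.9]
306 [205, 230, 233, 223, 188, 162, 155, 158, 167, 162, 136, 97, 76, 70, 64, 58, 51, 45, 44, 48, 56, 66, 76, 86, 89, 83, 72, 68]
307 [228, 235, 230, 216, 175, 151, 149, 153, 158, 153, 136, 107, 95, 95, 90, 84, 77, 70, 66, 81, 102, 117, 124, 138, 138, 121, 98, 79]
308 [234, 234, 229, 200, 165, 147, 147, 148, 146, 142, 129, 110, 105, 105, 104, 99, 97, 94, 98, 117, 142, 156, 163, 171, 169, 155, 128, 100]
309 [236, 232, 222, 181, 153, 146, 146, 144, 132, 122, 114, 110, 109, 111, 109, 108, 106, 112, 122, 146, 169, 179, 180, 182, 183, 174, 155, 124]
310 [234, 231, 218, 174, 148, 147
[... 340 characters left out ...]
, 172, 183, 182, 183, 182, 184, 182, 170]
313 [237, 234, 223, 187, 152, 133, 100, 75, 68, 64, 65, 66, 66, 67, 70, 68, 68, 74, 85, 119, 156, 177, 182, 184, 183, 184, 182, 178]
314 [237, 236, 227, 197, 159, 128, 92, 68, 67, 66, 67, 66, 67, 67, 65, 67, 63, 68, 73, 104, 141, 170, 183, 181, 184, 182, 184, 180]
315 [238, 237, 230, 202, 162, 127, 94, 70, 68, 69, 70, 66, 71, 67, 66, 67, 64, 66, 68, 88, 130, 167, 180, 183, 184, 182, 183, 183]
316 [237, 236, 231, 206, 169, 133, 95, 78, 69, 67, 70, 71, 72, 68, 69, 65, 66, 68, 65, 80, 122, 163, 181, 184, 183, 184, 185, 183]
317 [237, 237, 234, 223, 186, 152, 113, 87, 73, 74, 75, 73, 72, 72, 68, 65, 63, 65, 64, 81, 123, 165, 181, 183, 184, 185, 185, 183]
```

Predictions match the picture: tube end at about (342,311), hole at about (341,316). I lower it in steps.

```bash
cat > okf.py <<'E'
import sys,numpy as np
from plant import state
F=state()["contact_force"]; sys.exit(int(np.linalg.norm(F-[0,0,-2])>6))
E
python3 -m inch '[{"dx":0,"dy":0,"dz":0.01,"rx":0,"ry":0,"rz":0},{"dx":0,"dy":0,"dz":0.02,"rx":0,"ry":0,"rz":0},{"dx":0,"dy":0,"dz":0.03,"rx":0,"ry":0,"rz":0},{"dx":0,"dy":0,"dz":0.035,"rx":0,"ry":0,"rz":0},{"dx":0,"dy":0,"dz":0.035,"rx":0,"ry":0,"rz":0}]' -1 >/dev/null ; python3 st.py; python3 okf.py &&
python3 -m inch '[{"dx":0,"dy":0,"dz":0.006,"rx":0,"ry":0,"rz":0},{"dx":0,"dy":0,"dz":0.012,"rx":0,"ry":0,"rz":0},{"dx":0,"dy":0,"dz":0.018,"rx":0,"ry":0,"rz":0},{"dx":0,"dy":0,"dz":0.018,"rx":0,"ry":0,"rz":0}]' -1 >/dev/null ; python3 st.py; python3 okf.py &&
python3 -m inch '[{"dx":0,"dy":0,"dz":0.006,"rx":0,"ry":0,"rz":0},{"dx":0,"dy":0,"dz":0.012,"rx":0,"ry":0,"rz":0},{"dx":0,"dy":0,"dz":0.018,"rx":0,"ry":0,"rz":0},{"dx":0,"dy":0,"dz":0.024,"rx":0,"ry":0,"rz":0},{"dx":0,"dy":0,"dz":0.024,"rx":0,"ry":0,"rz":0}]' -1 >/dev/null ; python3 st.py; python3 okf.py
```

```text
pos [ 441.8 -326.6  114.4] yaw x 148.47 F [-0.8  0.  -2.2] T [ 0.02 -0.04  0.01] z [-0.0018  0.0018] w 0.62 j6 -1.79 t 21.95
pos [ 442.  -326.7  100.5] yaw x 148.47 F [-0.5  0.5 -3. ] T [ 0.   -0.02  0.  ] z [-0.0012  0.0012] w 0.616 j6 -1.79 t 22.35
pos [ 441.9 -326.7   81.1] yaw x 148.47 F [ 0.1 -0.5 -1.9] T [ 0.04  0.03 -0.03] z [-0.0015  0.0014] w 0.618 j6 -1.79 t 22.85
```

```bash
python3 -m inch '[{"dx":0,"dy":0,"dz":0.005,"rx":0,"ry":0,"rz":0},{"dx":0,"dy":0,"dz":0.01,"rx":0,"ry":0,"rz":0},{"dx":0,"dy":0,"dz":0.014,"rx":0,"ry":0,"rz":0},{"dx":0,"dy":0,"dz":0.014,"rx":0,"ry":0,"rz":0}]' -1 >/dev/null ; python3 st.py; python3 okf.py &&
python3 -m inch '[{"dx":0,"dy":0,"dz":0.00125,"rx":0,"ry":0,"rz":0},{"dx":0,"dy":0,"dz":0.0025,"rx":0,"ry":0,"rz":0},{"dx":0,"dy":0,"dz":0.0025,"rx":0,"ry":0,"rz":0}]' -1 >/dev/null ; python3 st.py; python3 okf.py &&
python3 -m inch '[{"dx":0,"dy":0,"dz":0.00125,"rx":0,"ry":0,"rz":0},{"dx":0,"dy":0,"dz":0.00125,"rx":0,"ry":0,"rz":0}]' -1 >/dev/null ; python3 st.py; python3 okf.py &&
python3 -m inch '[{"dx":0,"dy":0,"dz":0.00125,"rx":0,"ry":0,"rz":0},{"dx":0,"dy":0,"dz":0.00125,"rx":0,"ry":0,"rz":0}]' -1 >/dev/null ; python3 st.py
```

```text
pos [ 442.1 -326.9   70.4] yaw x 148.47 F [-0.7 -0.1 -1.8] T [ 0.01 -0.01 -0.  ] z [-0.0009  0.0009] w 0.611 j6 -1.79 t 23.25
pos [ 442.5 -327.2   69.1] yaw x 148.47 F [ 0.6  0.3 -1.5] T [ 0.01  0.03 -0.03] z [-0.  0.] w 0.619 j6 -1.79 t 23.55
pos [ 442.5 -327.2   68.1] yaw x 148.47 F [ 0.3  0.3 -1.2] T [ 0.01 -0.01  0.01] z [-0.  0.] w 0.615 j6 -1.79 t 23.75
pos [ 442.4 -327.1   66.9] yaw x 148.47 F [ 0.4  0.9 -2.5] T [-0.03  0.03  0.01] z [-0.0002  0.0002] w 0.616 j6 -1.79 t 23.95
```

```bash
python3 -m inch '[{"dx":0,"dy":0,"dz":0.00125,"rx":0,"ry":0,"rz":0},{"dx":0,"dy":0,"dz":0.00125,"rx":0,"ry":0,"rz":0}]' -1 >/dev/null ; python3 st.py; python3 okf.py &&
python3 -m inch '[{"dx":0,"dy":0,"dz":0.00125,"rx":0,"ry":0,"rz":0},{"dx":0,"dy":0,"dz":0.00125,"rx":0,"ry":0,"rz":0}]' -1 >/dev/null ; python3 st.py; python3 okf.py &&
python3 -m inch '[{"dx":0,"dy":0,"dz":0.00125,"rx":0,"ry":0,"rz":0},{"dx":0,"dy":0,"dz":0.00125,"rx":0,"ry":0,"rz":0}]' -1 >/dev/null ; python3 st.py; python3 okf.py &&
python3 -m inch '[{"dx":0,"dy":0,"dz":0.00125,"rx":0,"ry":0,"rz":0},{"dx":0,"dy":0,"dz":0.00125,"rx":0,"ry":0,"rz":0}]' -1 >/dev/null ; python3 st.py
```

```text
pos [ 442.4 -327.1   66. ] yaw x 148.47 F [ 0.5  0.4 -2.5] T [-0.03 -0.07 -0.  ] z [-0.0002  0.0002] w 0.617 j6 -1.79 t 24.15
pos [ 442.4 -327.1   65. ] yaw x 148.47 F [-0.6 -0.2 -2.9] T [-0.01 -0.02  0.05] z [-0.0002  0.0001] w 0.618 j6 -1.79 t 24.35
pos [ 442.7 -327.4   64.9] yaw x 148.47 F [-1.6  1.3  2.8] T [ 0.22  0.36 -0.03] z [ 0.0002 -0.0002] w 0.616 j6 -1.79 t 24.55
pos [ 442.9 -327.6   64.8] yaw x 148.47 F [-3.1  2.7  7.7] T [ 0.59  0.66 -0.01] z [ 0.0004 -0.0005] w 0.618 j6 -1.79 t 24.75
```

Seated at the predicted height. I relieve the press a little, then open gradually.

```bash
python3 -m inch '[{"dx":0,"dy":0,"dz":-0.0015,"rx":0,"ry":0,"rz":0},{"dx":0,"dy":0,"dz":-0.0015,"rx":0,"ry":0,"rz":0}]' -1 >/dev/null ; python3 st.py
python3 -m inch '[{"dx":0,"dy":0,"dz":0,"rx":0,"ry":0,"rz":0},{"dx":0,"dy":0,"dz":0,"rx":0,"ry":0,"rz":0},{"dx":0,"dy":0,"dz":0,"rx":0,"ry":0,"rz":0}]' 0.4 >/dev/null ; python3 st.py
python3 -m inch '[{"dx":0,"dy":0,"dz":0,"rx":0,"ry":0,"rz":0},{"dx":0,"dy":0,"dz":0,"rx":0,"ry":0,"rz":0},{"dx":0,"dy":0,"dz":0,"rx":0,"ry":0,"rz":0}]' 1 >/dev/null ; python3 st.py
```

```text
pos [ 442.9 -327.6   64.8] yaw x 148.47 F [-0.   1.1  3.2] T [ 0.    0.08 -0.  ] z [ 0.0011 -0.001 ] w 0.618 j6 -1.79 t 24.95
pos [ 442.4 -327.2   64.1] yaw x 148.47 F [-0.6 -0.2 -0.2] T [-0.01 -0.05 -0.01] z [-0.0001  0.0001] w 0.696 j6 -1.79 t 25.25
pos [ 442.5 -327.2   64.3] yaw x 148.47 F [-0.3  0.6 -0.1] T [-0.01 -0.05  0.01] z [-0.0001  0.    ] w 1.0 j6 -1.79 t 25.55
```

```bash
python3 -m inch '[{"dx":0,"dy":0,"dz":-0.02,"rx":0,"ry":0,"rz":0},{"dx":0,"dy":0,"dz":-0.05,"rx":0,"ry":0,"rz":0},{"dx":0,"dy":0,"dz":-0.1,"rx":0,"ry":0,"rz":0},{"dx":0,"dy":0,"dz":-0.15,"rx":0,"ry":0,"rz":0},{"dx":0,"dy":0,"dz":-0.2,"rx":0,"ry":0,"rz":0}]' 1 >/dev/null ; python3 st.py
python3 -m inch '[{"dx":0,"dy":0,"dz":0,"rx":0,"ry":0,"rz":0},{"dx":0,"dy":0,"dz":0,"rx":0,"ry":0,"rz":0}]' 1 >/dev/null ; python3 st.py
python3 - <<'E'
from h import *
save("scene","s7.png",(270,220,150,130),5)
print(((proj("scene",np.array([[.4425,-.327,.1035],[.4425,-.327,.062]]))-[270,220])*5).round())
E
```

```text
pos [ 442.4 -327.1  227.3] yaw x 148.47 F [0.7 0.4 0.5] T [ 0.06 -0.03 -0.03] z [ 0.0009 -0.0009] w 0.998 j6 -1.79 t 26.05
pos [ 443.2 -327.9  227.1] yaw x 148.47 F [-0.8  0.6 -0.5] T [-0.02  0.   -0.01] z [ 0.0032 -0.0031] w 0.998 j6 -1.79 t 26.25
[[366. 424.]
 [354. 474.]]
```

View pics/s7.png

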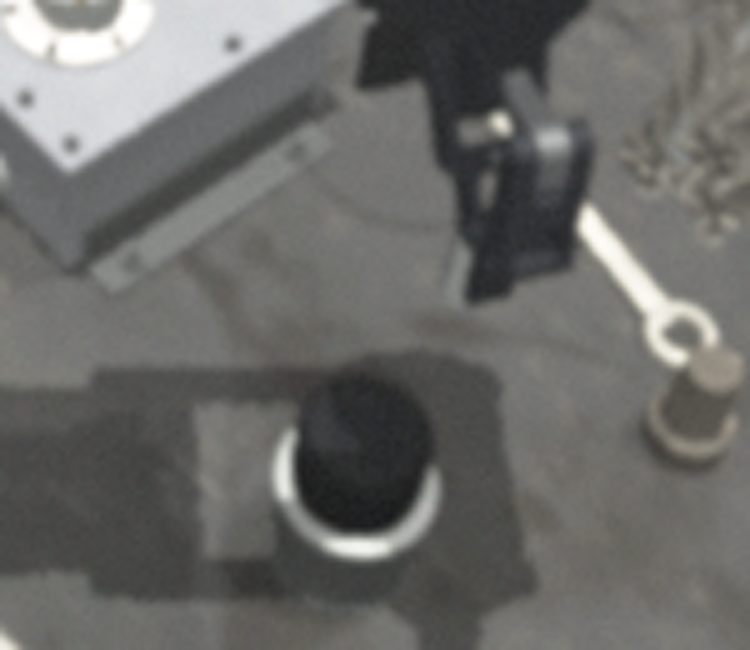

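The cap stands upright and centred on the pot, with its crown at crop (366,425) as predicted and the white rim showing evenly round it at (357,480). The gripper is clear and the sleeve and spanner are untouched, so I hand it in.

```bash
python3 -c "
from plant import ticket; print(ticket.job_done())"
```

```text
the job is handed in; nothing more can be done
None
```

The strainer is out of the tank and hangs upright in the drip pot with the gripper clear, and I handed the job in at about 26 s of the 72 s allowed; the interface gave no verdict back.

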